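# Clear the blender coupling and press the spice cup home

## Robot

A 6-joint arm with a two-finger parallel gripper is mounted at the origin on the work surface. World frame = base frame: x ahead of the robot, y to its left, z up, the work surface at z = 0. Lengths are in mm, angles in rad, forces in N, time in s.
With the tool pointing down it reaches from about 350 to 875 mm from the base axis. Payload 4.2 kg.
Tool frame: the origin (TCP) lies midway between the tips of the shut fingers; the grasp point (between the pads) lies 19 mm behind it (arm.grasp_offset is the distance from the TCP to the grasp point, in mm); z points along the fingers, y is the line along which they close (so a half turn about z gives the same grasp; the last joint's range is limited). The gripper opens to 85 mm and grips with 20 to 120 N. Pads are 22 mm wide; open, the fingers measure 114 mm over their backs; the gripper's body (76 mm by 85 mm) begins 54 mm behind the grasp point. The pads swing forward as they close: fully open they stand 13 mm farther back than shut.
Start: joints at [1.587, 0.385, 0.008, 0, -1.194, -0.259], TCP at [150.232, 606.654, 231.312] pointing down, gripper open.
Joint ranges: [-3.14, 3.14], [-1.21, 2.06], [-1.07, 1.41], [-3.16, 2.05], [-2.99, -0.16], [-3.1, 3.1]. Speed limits (rad/s): [2.79, 2.79, 3.14, 3.14, 3.14, 3.14].

## Interface

Orientations are given as a unit quaternion [x, y, z, w].
In Python, from bench import arm gives the robot as it stands. The module is installed in compiled form; this text tells all that it offers.
- The arm moves only by the tool servo_tool, never from a script. Its argument "increments" is a list of rows, each a list of 7 numbers: the opening, from 0 (shut) to 1 (fully open), then the shift along the tool's x, y, z in m, then the turn, a rotation vector about the tool's x, y, z in degrees. In form: [[grip, x, y, z, ax, ay, az], ...]. A call has 1 to 12 rows; each row is the pose to reach, as a shift and turn from the pose commanded when the call began, along the tool's axes at that moment; what a row does not reach only later rows make up. A row lasts 1/8 s, in which the tool goes at most 62.5 mm and 10.7 degrees, less where a joint would pass 70% of its speed; a pose out of reach is approached as far as the arm can. A call with a gripper value outside its range is refused whole. The fingers move at their own pace and stop on an object; the grip force is fixed at half the most. Time passes only in rows, so rows that repeat a pose let the fingers close. It gives the time, the measured TCP pose, the force, the opening and the grip force at its end, in the units of the state.
- arm.read_state(): the state, without advancing time (a new reading comes with each control period).
- arm.get_image(name): name is "scene" or "top" or "wrist"; returns a dict with "color" (420x560x3 uint8, red, green, blue), "fx", "fy", "cx", "cy" (pixels), "rvec" (rotation vector, rad) and "tvec" (3), from world to camera coordinates, as OpenCV has them; the wrist camera has in their place "hand_eye" (4x4, takes a point from camera to tool coordinates, whose origin is the TCP and whose axes are the flange's). Camera axes: x right, y down, z forward; pixel columns grow to the right and rows downward; lengths in mm; the calibration is good to about 2 mm. A picture is of the moment at which its call begins: read the wrist's pose just before it. There is no depth.
- arm.job_done(): hands the job in; it is judged then, once.
Trained networks look in the newest picture that a camera, given by its name, has taken for a name from the list of things; names that differ only in an ending like _2 or _b are one class to them, and where a whole thing is asked for, a point or a joint stands for the part that bears it (a point fixed in the world has none). Each returns a list of dicts, best first, with "p" (0 to 1); they miss things now and then, are a little off and sometimes report something else, mostly with a low value. They report only what shows in the picture. A call takes as long as a camera call. They do not tell look-alikes from the thing itself.
- arm.look_for(camera, thing): "box" ([centre column, centre row, width, height] in pixels, round what is visible of it).
- arm.spot_point(camera, thing): "centre" ([column, row] in pixels: a listed point, or the origin of a listed thing).
The state is a dict: "clock": time; "joints": joint angles; "joint_vel": joint speeds; "joint_efforts": joint torques, N m; "position": TCP position; "ee_rot": TCP orientation; "contact_force": force on the tool from outside, world axes, zero at the start; "wrist_torque": the same for the moment, N m; "gripper_width": finger opening in mm; "grasp_force": force on a finger pad.
Only numpy, scipy, OpenCV 4.12 (cv2) and the standard library are available. Lean on these libraries where they do the work, as an engineer would, in place of code of your own. Each camera call takes 0.05 s, during which the arm holds its last target. There are 200 camera calls.

## Task

I want to grind some spice: lift the blue dust guard off the blender base and hang it astride the steel rail, between the posts, hanging freely. Then take the grinding cup by the red bar on its lid, turn it until its cross-shaped stem meshes with the cross-shaped socket on the base, slide it fully home and keep pressing it down against the spring: finish with the gripper still holding the cup pressed down. Leave the spice carousel, masala dabba, bowl and spatula as they are.

Things in the scene. Friction and masses are not known exactly. Their poses are not given: they have to be found in the camera images.
- base: White round blender base, fixed, 156 mm across the foot, flat deck 128 mm across at height 110 mm; black dial on its -x side. Origin: centre of its underside, z up. On the deck's middle stands a red round coupler (44 mm across, 26 mm tall) that swivels freely about the vertical with slight friction (0.02 N m) and starts at any angle.
- socket (a point): Centre of the mouth of the cross-shaped socket in the red coupler, 136 mm above the slab, hidden under the guard at the start. Its x and y lie along the cross's two slots and turn with the coupler. Both slots are 31 mm long tip to tip and 10.9 mm wide, so the stem fits at every quarter turn.
- switch (a joint): Yellow spring plunger in the socket, the start switch: 0 = up (top 12 mm below the mouth), grows in m as pressed, 0.008 with the cup fully home. It pushes back with 5 N at 0 and 10.5 N at 0.008: more than the cup's weight, so the cup rises unless kept pressed.
- guard: Loose blue dust guard, 110 to 170 g: rigid inverted U standing on the deck over the coupler. Origin: midway between the feet of its legs, z up. Legs 4 mm thick at x = +-31 mm (58 mm free between), 40 mm wide (y), 52 mm tall; above, a gable roof of 30 degree slopes, ridge along y. On it a grip fin 10 mm thick (x), 40 mm long (y), z = 71 to 101 mm.
- guard_ridge (a point): Underside of the guard's ridge, 66.7 mm above the feet, on the guard's centre line; axes as the guard. Hung squarely on the rail it lies 9 mm above the bar's centre line.
- guard_fin (a point): Middle of the guard's grip fin, 90.5 mm above the feet; the fingers close along the guard's x here.
- rail: Steel utensil rail fixed to the slab: a round bar 16 mm thick along its y, 240 mm long, centre line at height 200 mm, on posts (14 mm thick) at y = +-112 mm. Origin on the slab under the middle of the bar.
- rail_bar (a point): Middle of the rail's bar, on its centre line, height 200 mm; y along the bar.
- cup: Loose grinding cup, 140 to 280 g, upright on a fixed white ring stand (80 mm across, 24 mm high). Origin: tip of its stem, z up. Red cross-shaped stem z = 0 to 20 mm: arms along x and y, 26 mm tip to tip, 8 mm thick (lowest 7 mm only 22 and 5 mm). Clear body 64 mm across, flat underside at z = 20 mm, which lies on the coupler's rim when fully home (origin 20 mm below the mouth).
- cup_bar (a point): Point to take the cup by, in the red grip bar on its white lid (66 mm across, top at z = 85 mm): 108 mm above the stem's tip. Bar 50 mm long (cup's x), 14 mm thick (y), z = 85 to 115 mm, along one arm of the stem's cross. The fingers close along the cup's y.
- carousel_jar (a point): Top of the red lid of one jar on the white spice carousel, 120 mm high, 72 mm out along -x from the carousel's axis (the frame turns with the carousel). The carousel is 210 mm across and 178 mm high at its column, carries six fixed jars, and turns if pushed. To be left alone.
- dabba: Round steel masala dabba, 164 mm across, 66 mm high, loose; origin under its centre. To be left alone.
- bowl: White ceramic bowl, 110 mm across, 50 mm high, loose; origin under its centre. To be left alone.
- spatula: Wooden spatula, 240 mm long, lying flat and loose on the slab; origin under it. To be left alone.
Things that resemble listed ones, but are neither listed nor needed, are in the scene too. There is more than one size of the cup; the one meant has the size given above.

How it is judged (in metres and radians):
On the way, in this order (a step that is already met when the one before it is completed fails the run):
1. the guard hangs astride the rail, let go (x of guard_ridge in the frame of rail_bar between -0.02 and 0.02 m and y of guard_ridge in the frame of rail_bar between -0.085 and 0.085 m and z of guard_ridge in the frame of rail_bar between 0 and 0.022 m and angle between guard's own z axis and vertical below 0.45 rad and contact force between guard and rail above 0.3 N and contact force between the fingers and guard below 0.05 N and linear speed of guard below 0.05 m/s), for 0.2 s.
2. the cup is meshed with the socket, fully home and pressed (value of joint switch above 0.006 m and horizontal distance between cup and socket below 0.004 m and angle between cup's own z axis and vertical below 0.08 rad and z of cup in the frame of socket between -0.024 and -0.0175 m and contact force between the fingers and cup above 2 N), for 0.2 s.
At the end, for the whole second after the job is handed in: Guard hanging still on the bar, carried by the rail, not the fingers: ridge within 20 mm of the bar line, 0-22 mm above, 85 mm of its middle, tilt under 0.45 rad. Cup upright (0.08 rad), centred (4 mm), under 2.5 mm from home, switch beyond 6 mm, gripper still on the cup (over 2 N) (all of step 1 and all of step 2); the arm keeps its last pose, push and grip.
It fails at once if the dabba was disturbed (distance of dabba from where it was at the start of the episode above 0.03 m).
It fails at once if the bowl was disturbed (distance of bowl from where it was at the start of the episode above 0.03 m).
It fails at once if the spatula was disturbed (distance of spatula from where it was at the start of the episode above 0.03 m).
It fails at once if the carousel was turned (distance of carousel_jar from where it was at the start of the episode above 0.02 m).
It also fails if it takes over 54 s, if anything falls off the work surface, if the arm or the gripper's body presses on something with over 40 N, if the wrist force passes 120 N, or if a joint passes its speed limit or range.

## Working session

There is one attempt and no reset: what is moved stays moved. The work goes in short steps, Python scripts to look and compute and a tool call to move; the robot and the scene stay as the last step left them, time stands still between calls to the robot, and variables do not carry over. Pictures are saved under pics/ and viewed, at most 10 in all, crops included, and the job is handed in when it is done.

Besides the shell and the picture viewer there is one more tool, called after "Call:" as a command line: name --pt "numbers of a row" for each row, then --argument value for the rest. servo_tool: Moves the arm, as the interface text tells. Its arguments: {"type":"object","properties":{"increments":{"type":"array","items":{"type":"array","items":{"type":"number"}}}},"required":["increments"]}

```bash
mkdir -p pics
cat > h.py <<'E'
import numpy as np, cv2
from scipy.spatial.transform import Rotation as R
from bench import arm
def cam(name):
    s=arm.read_state(); im=arm.get_image(name)
    K=np.array([[im['fx'],0,im['cx']],[0,im['fy'],im['cy']],[0,0,1.]])
    if name=='wrist':
        T=np.eye(4);q=np.array(s['ee_rot']);T[:3,:3]=R.from_quat(q).as_matrix();T[:3,3]=s['position']
        T=T@np.array(im['hand_eye'])
        Rw,c=T[:3,:3],T[:3,3]
    else:
        Rc=R.from_rotvec(np.array(im['rvec']).ravel()).as_matrix(); Rw=Rc.T; c=-Rw@np.array(im['tvec']).ravel()
    return dict(img=im['color'],K=K,R=Rw,c=c)
def ray(v,p):
    d=v['R']@np.linalg.solve(v['K'],[p[0],p[1],1.]); return v['c'],d/np.linalg.norm(d)
def atz(v,p,z):
    c,d=ray(v,p); return c+d*(z-c[2])/d[2]
def tri(obs):
    A=np.zeros((3,3));b=np.zeros(3)
    for v,p in obs:
        c,d=ray(v,p);P=np.eye(3)-np.outer(d,d);A+=P;b+=P@c
    x=np.linalg.solve(A,b); 
    return x,[float(np.linalg.norm(np.cross(x-ray(v,p)[0],ray(v,p)[1]))) for v,p in obs]
def proj(v,X):
    q=v['K']@(v['R'].T@(np.asarray(X,float)-v['c'])); return q[:2]/q[2]
def save(v,f,box=None,s=1):
    i=v['img'][...,::-1]
    if box: i=i[box[1]:box[3],box[0]:box[2]]
    cv2.imwrite(f,cv2.resize(i,None,fx=s,fy=s,interpolation=cv2.INTER_CUBIC))
E
python3 - <<'E'
from h import *
np.set_printoptions(precision=1,suppress=True)
for n in ['scene','top']:
    v=cam(n); save(v,f'pics/{n}.png'); print(n,v['c'],v['R'][:,2])
    for t in ['guard_fin','guard','guard_ridge','base','rail_bar','rail','cup_bar','cup','carousel_jar','dabba','bowl','spatula']:
        print(t,[(np.round(d['centre']),round(d['p'],2)) for d in arm.spot_point(n,t)[:4]])
print(arm.read_state())
a=cv2.imread('pics/scene.png');b=cv2.imread('pics/top.png');print(a.shape)
E
```

```text
scene [979.3 278.4 887.9] [-0.5 -0.3 -0.8]
guard_fin [(array([294., 193.]), 0.72)]
guard [(array([292., 218.]), 0.92)]
guard_ridge [(array([292., 200.]), 0.73)]
base [(array([292., 244.]), 0.76)]
rail_bar [(array([447., 273.]), 0.79)]
rail []
cup_bar [(array([167., 122.]), 0.98), (array([230., 157.]), 0.89), (array([198., 164.]), 0.75)]
cup [(array([204., 194.]), 0.93), (array([182., 163.]), 0.78), (array([230., 172.]), 0.65)]
carousel_jar [(array([114., 185.]), 0.8)]
dabba [(array([268., 351.]), 0.69), (array([293., 193.]), 0.24)]
bowl [(array([430., 253.]), 0.82), (array([294., 202.]), 0.61)]
spatula [(array([281., 174.]), 0.59)]
top [ 369.3  -25.9 1097.6] [ 0.2  0.  -1. ]
guard_fin [(array([265., 228.]), 0.86), (array([108., 224.]), 0.37)]
guard [(array([262., 233.]), 0.89)]
guard_ridge [(array([261., 228.]), 0.65)]
base [(array([265., 242.]), 0.68)]
rail_bar [(array([105., 223.]), 0.9), (array([421., 173.]), 0.55), (array([263., 240.]), 0.28)]
rail []
cup_bar [(array([374., 234.]), 0.97), (array([437., 257.]), 0.87), (array([365., 276.]), 0.56), (array([226., 153.]), 0.31)]
cup [(array([415., 262.]), 0.8), (array([368., 240.]), 0.72), (array([360., 280.]), 0.68)]
carousel_jar [(array([420., 173.]), 0.79)]
dabba [(array([229., 152.]), 0.77)]
bowl [(array([149., 305.]), 0.65), (array([264., 227.]), 0.37)]
spatula [(array([316., 304.]), 0.74)]
{'clock': 1.3, 'joints': array([ 1.6,  0.4,  0. ,  0. , -1.2, -0.3]), 'joint_vel': array([ 0.,  0.,  0.,  0.,  0., -0.]), 'joint_efforts': array([ -0. , -39.2,  18.9,   4.2,  -0. ,   0. ]), 'position': array([150.3, 606.6, 231.3]), 'ee_rot': array([ 1. , -0.1,  0. ,  0. ]), 'contact_force': array([0.5, 0.3, 0.2]), 'wrist_torque': array([ 0., -0.,  0.]), 'grasp_force': 0.0, 'gripper_width': 85.29675825236062}
(420, 560, 3)
```

View pics/scene.png

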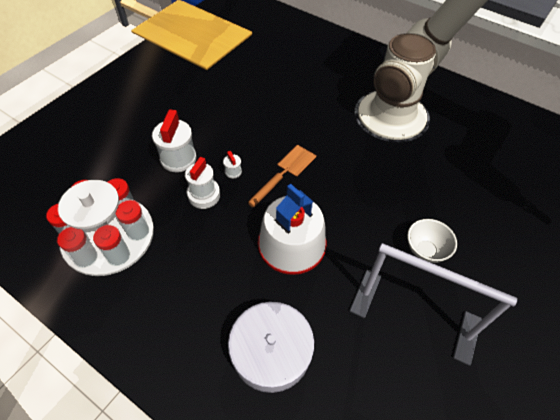

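View pics/top.png

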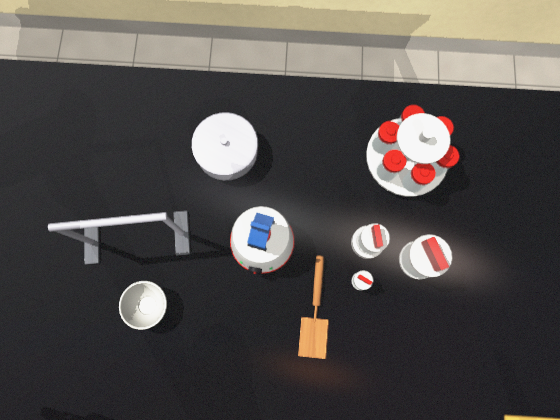

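The scene picture shows the three cups: large at (170,125), medium on a ring stand at (200,180), and small at (232,160). The guard is at (294,200) and the rail runs from (383,249) to (513,299). The top picture has the guard at (262,232), the medium cup's bar at (376,236), and the rail bar from (50,228) to (165,216).

Run:
```python
from h import *
np.set_printoptions(precision=1,suppress=True)
S=cam('scene');T=cam('top')
def t(n,a,b): print(n,*tri([(S,a),(T,b)]))
t('fin',(294,193),(265,228)); t('rail_bar',(447,273),(105,223))
t('railA',(383,248),(165,216)); t('railB',(513,300),(50,228))
t('cupM bar',(198,164),(374,234)); t('cupL bar',(167,122),(437,257)); t('cup s',(230,157),(365,276))
t('base',(292,244),(265,242)); t('jar',(114,185),(420,173)); t('carousel col',(86,198),(427,135)); t('dabba',(268,338),(225,143)); t('bowl',(430,253),(149,305))
s=arm.read_state();print(R.from_quat(s['ee_rot']).as_matrix())
save(T,'pics/topc.png',(220,190,460,300),3.3)
```

```text
fin [533.1   3.  192.8] [3.514316151063526, 3.5143161510634906]
rail_bar [523.5 328.4 200.7] [1.3046615074791266, 1.3046615074791288]
railA [545.2 209.9 199.4] [1.691450515993131, 1.6914505159929243]
railB [505.8 440.2 200.7] [0.7984278469448338, 0.7984278469447863]
cupM bar [ 549.2 -242.6  127.4] [1.7734668693374074, 1.7734668693374083]
cupL bar [ 504.3 -375.2  147.4] [2.745989355174768, 2.7459893551747143]
cup s [ 458.1 -231.8   76.5] [1.2695708020197114, 1.2695708020196343]
base [533.5   6.5  -5.6] [3.826383465993296, 3.826383465993426]
jar [ 701.  -350.   124.9] [5.066144505448552, 5.066144505448658]
carousel col [ 774.2 -347.9  162.2] [2.305851078052714, 2.3058510780526382]
dabba [765.4 114.1  67.7] [2.3135313045124164, 2.3135313045124715]
bowl [360.8 282.7 -11.8] [6.115770523948902, 6.115770523948902]
[[ 1.  -0.2  0. ]
 [-0.2 -1.   0. ]
 [ 0.  -0.  -1. ]]
```

View pics/topc.png

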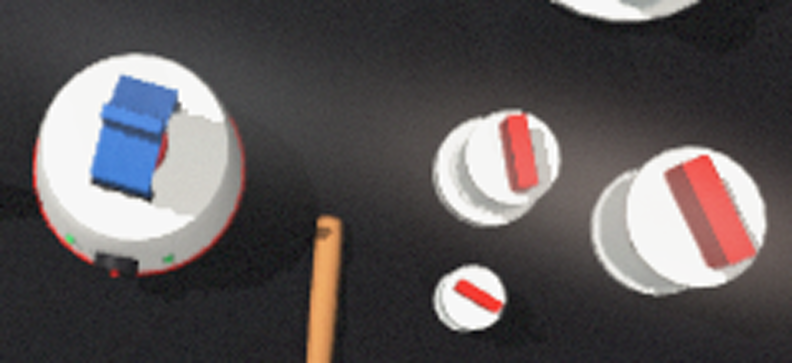

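The crop shows the guard's fin nearly along y with a slight yaw, at (135,118). The medium cup on its ring stand is at (518,152), with its bar roughly along world x.

```bash
cat >> h.py <<'E'
def inc(target,ydir):
    """target TCP pos, horizontal dir (deg) of tool y; tool down. prints shift (m) in tool axes and rotvec (deg)"""
    s=arm.read_state();M=R.from_quat(s['ee_rot']);p=np.array(s['position'])
    for a in (ydir,ydir+180):
        a=np.radians(a);y=np.array([np.cos(a),np.sin(a),0]);z=np.array([0,0,-1.]);x=np.cross(y,z)
        D=M.inv()*R.from_matrix(np.c_[x,y,z])
        print('inc',np.round(M.inv().apply((np.array(target)-p)/1000),4),np.round(np.degrees(D.as_rotvec()),2),'j6',s['joints'][5])
E
python3 - <<'E'
from h import *
inc([500,5,330],-12)
im=arm.get_image('wrist');print(np.round(im['hand_eye'],3),im['fx'],im['cx'])
E
```

```text
inc [ 0.4842  0.4999 -0.0987] [  0.    -0.   -91.91] j6 -0.25860781500298097
inc [ 0.4842  0.4999 -0.0987] [-0.   -0.   88.09] j6 -0.25860781500298097
[[   0.      -0.962   -0.272   69.483]
 [   1.       0.       0.      -0.492]
 [  -0.      -0.272    0.962 -142.113]
 [   0.       0.       0.       1.   ]] 295.73673870831976 281.1310274415784
```

Call:
servo_tool --pt "1 0.04 0.04 -0.06 0 0 8" --pt "1 0.08 0.083 -0.099 0 0 16" --pt "1 0.12 0.125 -0.099 0 0 24" --pt "1 0.16 0.165 -0.099 0 0 32" --pt "1 0.2 0.21 -0.099 0 0 40" --pt "1 0.24 0.25 -0.099 0 0 48" --pt "1 0.28 0.29 -0.099 0 0 56" --pt "1 0.325 0.335 -0.099 0 0 64" --pt "1 0.37 0.38 -0.099 0 0 72" --pt "1 0.41 0.42 -0.099 0 0 80" --pt "1 0.45 0.465 -0.099 0 0 88" --pt "1 0.484 0.5 -0.099 0 0 88"

```text
clock: 2.95
position: [500.5, 2.7, 330.6]
ee_rot: [-0.629, 0.777, -0.0, 0.0]
contact_force: [0.3, 1.1, 0.1]
gripper_width: 85.5
grasp_force: 0.0
```

Run:
```python
from h import *
np.set_printoptions(precision=1,suppress=True)
V=cam('wrist');save(V,'pics/w1.png');s=arm.read_state();print(s['position'],s['clock'],s['joints'])
for t in ['guard_fin','guard_ridge','guard','socket']: print(t,[(np.round(d['centre']),round(d['p'],2)) for d in arm.spot_point('wrist',t)[:3]])
import pickle;pickle.dump(V,open('w1.pkl','wb'))
```

```text
[502.4  -0.4 330. ] 3.0 [ 0.3  0.1 -0.1  0.  -1.3 -0.5]
guard_fin [(array([247., 215.]), 0.74), (array([253., 201.]), 0.28)]
guard_ridge [(array([247., 211.]), 0.62)]
guard [(array([254., 198.]), 0.62)]
socket [(array([252., 201.]), 0.74)]
```

View pics/w1.png

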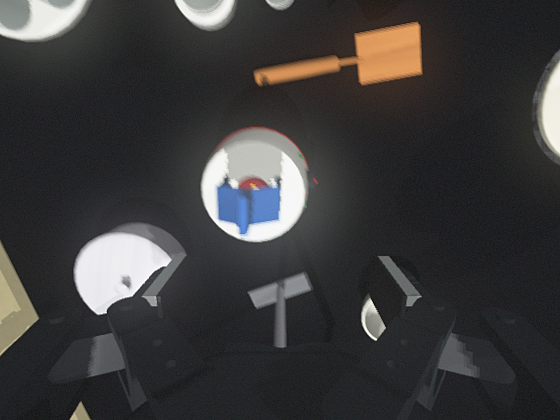

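The wrist picture shows the guard on the base at (248,205). Its fin, the darker strip, runs vertically near column 243, with the red coupler at (255,185) behind it.

Run:
```python
from h import *
np.set_printoptions(precision=1,suppress=True)
V=cam('wrist');S=cam('scene');T=cam('top')
f=lambda n,t:arm.spot_point(n,t)[0]['centre']
for t in ['guard_fin','guard_ridge','guard']:
    a,b,c=[f(n,t) for n in('wrist','scene','top')]
    print(t,a,b,c,*tri([(V,a),(S,b),(T,c)]),tri([(V,a),(S,b)])[0])
i=V['img'];save(V,'pics/w2.png',(190,115,320,250),4.4)
print(arm.read_state()['position'],arm.read_state()['clock'])
```

```text
Traceback (most recent call last):
IndexError: list index out of range
```

Run:
```python
from h import *
np.set_printoptions(precision=1,suppress=True)
V=cam('wrist');import pickle;pickle.dump(V,open('w2.pkl','wb'))
a=arm.spot_point('wrist','guard_fin');print(a[:2])
a=a[0]['centre']
S=cam('scene');T=cam('top')
print(tri([(V,a),(S,(294,193)),(T,(265,228))]))
print(tri([(V,a),(S,(294,193))]),tri([(V,a),(T,(265,228))]),atz(V,a,200.5),atz(S,(294,193),200.5),atz(T,(265,228),200.5))
save(V,'pics/w2.png',(190,115,320,250),4.4)
print(arm.read_state()['position'],arm.read_state()['clock'])
```

```text
[{'centre': [245.2, 212.8], 'p': 0.95}]
(array([535. ,   6.3, 199.5]), [4.94009709540587, 2.3253702968832775, 6.834190251405814])
(array([536.7,  10.1, 201.4]), [0.7572991042000402, 0.7572991041999778]) (array([526.1,  -1.7, 248.2]), [1.4893684448962419, 1.4893684448962943]) [536.4  11.  200.5] [536.6   9.2 200.5] [533.3  -0.4 200.5]
[499.7   5.3 330.4] 3.7
```

View pics/w2.png

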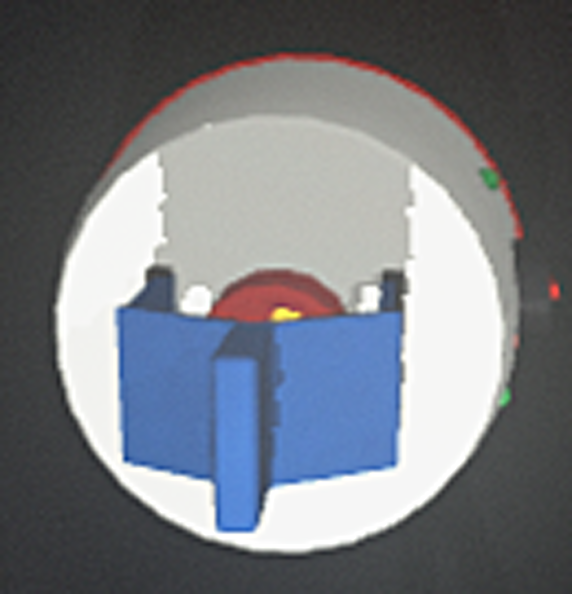

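The crop shows the fin's top face with corners at about (213,360), (257,358), (255,528) and (217,531). The legs stand on either side of the red coupler.

Run:
```python
from h import *
np.set_printoptions(precision=1,suppress=True)
import pickle;V=pickle.load(open('w2.pkl','rb'))
P=np.array([atz(V,(u/4.4+189.6,w/4.4+114.6),211) for u,w in[(213,360),(257,358),(255,530),(217,532)]])
print(P,P.mean(0));
d=(P[2]+P[3]-P[0]-P[1])/2;print(np.linalg.norm(d),np.degrees(np.arctan2(d[1],d[0])),np.linalg.norm(P[1]-P[0]),np.linalg.norm(P[2]-P[3]))
E0=[atz(V,(u/4.4+189.6,w/4.4+114.6),162) for u,w in[(120,308),(403,314)]];d2=E0[0]-E0[1];print(E0,np.linalg.norm(d2),np.degrees(np.arctan2(d2[1],d2[0])))
C=[atz(V,(u/4.4+189.6,w/4.4+114.6),110) for u,w in[(56,325),(505,325),(280,115),(280,550)]];print('deck',C)
fa=np.degrees(np.arctan2(d[1],d[0]))
inc([P.mean(0)[0],P.mean(0)[1],181.5],fa-90)
```

```text
[[537.2  -8.3 211. ]
 [528.2  -6.8 211. ]
 [537.5  29.9 211. ]
 [545.5  28.7 211. ]] [537.1  10.9 211. ]
37.880584712265325 76.51000916305146 9.109243639137073 8.174827007231942
[array([565.6, -15.5, 162. ]), array([498.8,  -0. , 162. ])] 68.63869978204178 -13.049450272695708
deck [array([598. ,  -6.9, 110. ]), array([473.1,  19.3, 110. ]), array([522.3, -50.5, 110. ]), array([551.4,  72.8, 110. ])]
inc [-0.  -0.   0.1] [  -0.    -0.  -178.4] j6 -0.543265673309737
inc [-0.  -0.   0.1] [-0.   0.   1.6] j6 -0.543265673309737
```

Run:
```python
from h import *
inc([537,10.5,240],166.6)
inc([537,10.5,182],166.6)
```

```text
inc [-0.0127 -0.0354  0.0904] [-0.01  0.01  1.53] j6 -0.543265673309737
inc [-0.0127 -0.0354  0.0904] [-1.0000e-02 -2.0000e-02 -1.7847e+02] j6 -0.543265673309737
inc [-0.0127 -0.0354  0.1484] [-0.01  0.01  1.53] j6 -0.543265673309737
inc [-0.0127 -0.0354  0.1484] [-1.0000e-02 -2.0000e-02 -1.7847e+02] j6 -0.543265673309737
```

Call:
servo_tool --pt "1 -0.0127 -0.0354 0.03 0 0 1.5" --pt "1 -0.0127 -0.0354 0.08 0 0 1.5" --pt "0.6 -0.0127 -0.0354 0.12 0 0 1.5" --pt "0.6 -0.0127 -0.0354 0.1484 0 0 1.5" --pt "0.5 -0.0127 -0.0354 0.1484 0 0 1.5" --pt "0 -0.0127 -0.0354 0.1484 0 0 1.5" --pt "0 -0.0127 -0.0354 0.1484 0 0 1.5" --pt "0 -0.0127 -0.0354 0.1484 0 0 1.5" --pt "0 -0.0127 -0.0354 0.1484 0 0 1.5" --pt "0 -0.0127 -0.0354 0.1484 0 0 1.5" --pt "0 -0.0127 -0.0354 0.13 0 0 1.5" --pt "0 -0.0127 -0.0354 0.08 0 0 1.5"

```text
clock: 5.2
position: [535.0, 9.8, 247.9]
ee_rot: [-0.619, 0.785, 0.002, -0.004]
contact_force: [1.1, 0.1, -1.0]
gripper_width: 8.9
grasp_force: 60.9
```

Run:
```python
from h import *
s=arm.read_state();print(s['position'],s['gripper_width'],s['clock'])
inc([525,326,315],189.7)
```

```text
[534.96088742   9.76755991 247.86125834] 8.876301260646867 5.2
inc [-0.305   0.0837 -0.0675] [  0.47  -0.09 -23.15] j6 -0.5548676287242098
inc [-0.305   0.0837 -0.0675] [-1.3000e-01 -6.5000e-01  1.5685e+02] j6 -0.5548676287242098
```

Call:
servo_tool --pt "0 0 0 -0.04 0 0 0" --pt "0 -0.02 0.005 -0.068 0 0 -2" --pt "0 -0.06 0.017 -0.068 0 0 -5" --pt "0 -0.105 0.029 -0.068 0 0 -9" --pt "0 -0.15 0.042 -0.068 0 0 -13" --pt "0 -0.195 0.054 -0.068 0 0 -17" --pt "0 -0.235 0.066 -0.068 0 0 -20" --pt "0 -0.27 0.076 -0.068 0 0 -23.2" --pt "0 -0.295 0.083 -0.068 0 0 -23.2" --pt "0 -0.304 0.0855 -0.068 0 0 -23.2" --pt "0 -0.304 0.0855 -0.068 0 0 -23.2" --pt "0 -0.304 0.0855 -0.068 0 0 -23.2"

```text
clock: 6.7
position: [524.6, 324.6, 318.5]
ee_rot: [0.764, -0.645, 0.0, 0.0]
contact_force: [-0.9, 0.4, -0.9]
gripper_width: 8.9
grasp_force: 60.9
```

Run:
```python
from h import *
np.set_printoptions(precision=1,suppress=True)
s=arm.read_state();print(s['position'],s['gripper_width'],s['clock'])
S=cam('scene');T=cam('top')
for n,v in(('scene',S),('top',T)):
  for t in('guard_fin','guard_ridge','rail_bar'): print(n,t,[(d['centre'],d['p']) for d in arm.spot_point(n,t)[:2]],end=' ')
M=R.from_quat(s['ee_rot']).as_matrix();g=s['position']-M[:,2]*19;print('\nfin',g,'proj',proj(S,g),proj(T,g))
a=S['img'][150:330,330:540];b=T['img'][150:270,30:200]
a=cv2.resize(a,(490,420));b=cv2.resize(b,(300,212))
c=np.zeros((420,790,3),np.uint8);c[:,:490]=a;c[:212,490:]=b;cv2.imwrite('pics/r1.png',c[...,::-1])
```

```text
[524.6 324.6 318.5] 8.859913836029882 6.7
scene guard_fin [([472.7, 231.7], 0.97)] scene guard_ridge [([470.0, 241.4], 0.67), ([280.9, 169.6], 0.51)] scene rail_bar [([444.1, 271.6], 0.61)] top guard_fin [([80.0, 208.4], 0.57), ([106.2, 221.8], 0.52)] top guard_ridge [([87.8, 210.4], 0.88)] top rail_bar [([106.9, 224.4], 0.9)] 
fin [524.6 324.6 337.5] proj [475.3 231.4] [ 79.3 207.4]
```

View pics/r1.png

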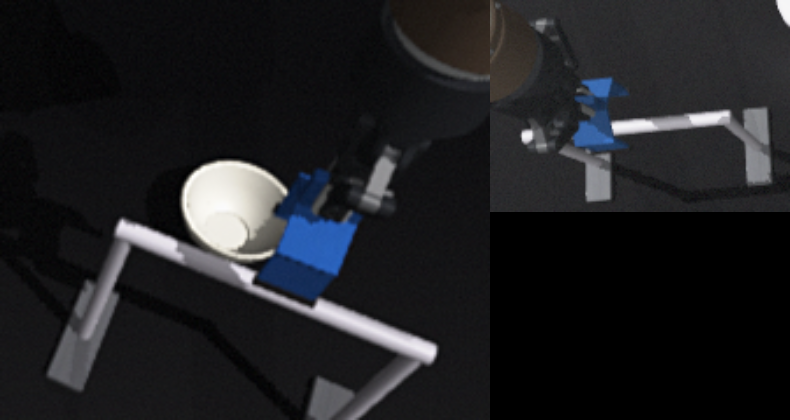

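The picture shows the guard held above the bar near its middle, with the legs on either side of it and the ridge parallel to the bar.

Call:
servo_tool --pt "0 0 0 0.03 0 0 0" --pt "0 0 0 0.065 0 0 0" --pt "0 0 0 0.09 0 0 0" --pt "0 0 0 0.102 0 0 0" --pt "0 0 0 0.102 0 0 0" --pt "0 0 0 0.102 0 0 0" --pt "0.2 0 0 0.102 0 0 0" --pt "0.5 0 0 0.102 0 0 0" --pt "0.5 0 0 0.102 0 0 0" --pt "0.5 0 0 0.102 0 0 0"

```text
clock: 8.35
position: [524.3, 325.6, 216.3]
ee_rot: [0.765, -0.644, -0.0, 0.0]
contact_force: [0.6, 0.0, 0.1]
gripper_width: 41.9
grasp_force: 0.0
```

Run:
```python
from h import *
s=arm.read_state();print(s['position'],s['gripper_width'],s['clock'],s['contact_force'])
```

```text
[524.3358874  325.62195161 216.34116128] 41.89699333295829 8.35 [0.55876922 0.04014784 0.06536127]
```

Call:
servo_tool --pt "0.6 0 0 -0.03 0 0 0" --pt "0.8 0 0 -0.08 0 0 0" --pt "0.8 0.02 0 -0.12 0 0 4" --pt "0.8 0.07 0.009 -0.12 0 0 10" --pt "0.8 0.125 0.017 -0.12 0 0 16" --pt "0.8 0.18 0.024 -0.12 0 0 24" --pt "0.8 0.235 0.031 -0.1 0 0 32" --pt "0.8 0.29 0.038 -0.06 0 0 40" --pt "0.8 0.314 0.0417 -0.02 0 0 44" --pt "0.8 0.314 0.0417 -0.014 0 0 44" --pt "0.8 0.314 0.0417 -0.014 0 0 44" --pt "0.8 0.314 0.0417 -0.014 0 0 44"

```text
clock: 9.85
position: [537.9, 10.2, 232.1]
ee_rot: [-0.469, 0.883, -0.001, 0.002]
contact_force: [-0.7, 0.8, 0.2]
gripper_width: 68.4
grasp_force: 0.0
```

Run:
```python
from h import *
np.set_printoptions(precision=1,suppress=True)
import pickle
V=cam('wrist');s=arm.read_state();print(s['position'],s['clock'],s['joints'])
print('socket',[(d['centre'],d['p'],atz(V,d['centre'],136)) for d in arm.spot_point('wrist','socket')[:3]])
pickle.dump(V,open('w3.pkl','wb'))
S=cam('scene');print([(n,[(d['centre'],d['p'],) for d in arm.spot_point('scene',n)[:2]],) for n in('guard_ridge','guard_fin')],proj(S,[524,325,209]),proj(S,[524,325,233]))
a=S['img'][190:330,360:540];b=V['img'][60:360,120:440]
c=np.zeros((420,790,3),np.uint8);c[:,:448]=cv2.resize(b,(448,420));c[:266,448:]=cv2.resize(a,(342,266));cv2.imwrite('pics/w3.png',c[...,::-1])
```

```text
[537.7  10.2 232. ] 9.9 [ 0.3  0.2 -0.2  0.  -1.1 -0.9]
socket [([281.2, 211.6], 0.77, array([539.2,  11.4, 136. ]))]
[('guard_ridge', [([447.9, 273.4], 0.95), ([292.5, 244.9], 0.35)]), ('guard_fin', [([454.0, 262.5], 0.96)])] [447.4 270.1] [452.1 263.7]
```

View pics/w3.png

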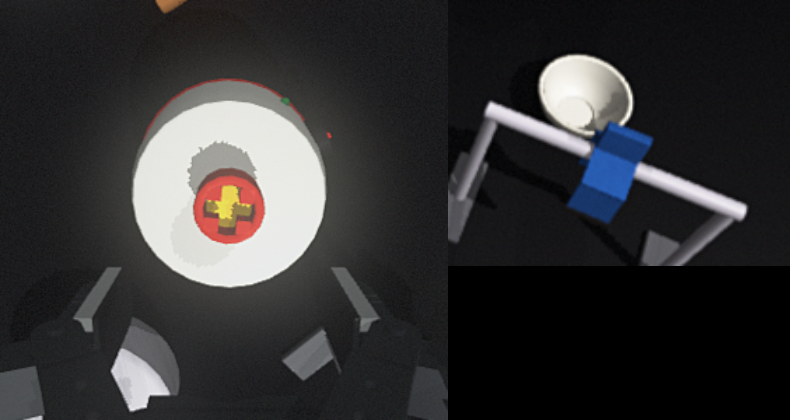

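The picture shows the socket cross nearly aligned with the view, centred at about (228,210) in the crop. On the right, the guard hangs astride the bar near its middle.

```bash
cat > sock.py <<'E'
from h import *
from scipy.optimize import minimize
def sock(V,c0,z=136.,out=None):
    # rectified world patch, 0.25mm/px, +-30mm
    g=np.arange(-30,30,.25);X,Y=np.meshgrid(c0[0]+g,c0[1]+g)
    P=np.stack([X,Y,np.full_like(X,z)],-1)-V['c'];q=P@V['R']@V['K'].T;uv=(q[...,:2]/q[...,2:]).astype(np.float32)
    I=cv2.remap(V['img'],uv[...,0],uv[...,1],cv2.INTER_LINEAR).astype(float)
    r,gg,b=I[...,0],I[...,1],I[...,2]
    red=((r>150)&(gg<90)).astype(float)
    if out: cv2.imwrite(out,cv2.resize(I[...,::-1].astype(np.uint8),None,fx=2,fy=2))
    s=lambda d:1/(1+np.exp(-d/.5))
    def model(p):
        c,sn=np.cos(p[2]),np.sin(p[2]);x=X-p[0];y=Y-p[1];u=x*c+y*sn;w=-x*sn+y*c
        cr=lambda a,b:s(np.minimum(15.5-abs(a),5.45-abs(b)))
        return s(22-np.hypot(x,y))*(1-np.maximum(cr(u,w),cr(w,u)))
    best=None
    for a in np.radians(np.arange(0,90,15)):
        m=minimize(lambda p:((model(p)-red)**2).sum(),[c0[0],c0[1],a],method='Nelder-Mead',options=dict(initial_simplex=[[c0[0],c0[1],a],[c0[0]+4,c0[1],a],[c0[0],c0[1]+4,a],[c0[0],c0[1],a+.2]]))
        if best is None or m.fun<best.fun: best=m
    return best.x[:2],np.degrees(best.x[2])%90,best.fun/red.sum(),red.sum()/16
E
python3 - <<'E'
import pickle;from sock import *
V=pickle.load(open('w3.pkl','rb'));print(sock(V,[538,11],out='pics/rect.png'))
E
```

```text
(array([536.97607736,  10.67200845]), np.float64(50.089201658831534), np.float64(0.9062482944251969), np.float64(478.3125))
```

Run:
```python
from h import *
I=cv2.imread('pics/rect.png')[::2,::2,::-1].astype(int)
r,g=I[...,0],I[...,1]
for y in range(8,236,7):
    print(' '.join(f"{r[y,x]:3d}/{g[y,x]:<3d}" for x in range(8,236,12)))
```

```text
236/236 166/165 163/163 161/161 161/161 162/161 162/162 160/160 164/163 162/161 163/162 162/162 198/200 234/234 232/232 232/233 232/232 232/232 232/232
236/236 162/161 163/163 162/161 162/162 162/163 161/162 164/164 165/164 164/164 162/162 161/160 159/160 234/234 233/233 233/233 232/233 231/231 231/231
237/238 163/162 161/161 163/163 162/161 165/165 156/147 143/127 127/104 140/129 163/161 163/163 158/158 236/236 233/233 232/233 231/233 232/232 232/232
157/156 162/162 163/162 163/164 163/164 151/142 116/80  114/80  111/79  108/79  105/79  144/136 158/160 232/233 233/233 233/233 233/232 232/233 232/233
172/173 162/163 162/163 164/164 149/135 116/77  117/81  118/83  125/80  145/83  139/80  102/77  152/151 226/227 233/233 232/233 232/232 233/232 232/233
182/184 163/161 161/162 167/168 118/77  120/83  120/83  206/87  213/88  213/88  211/86  204/86  133/74  218/223 227/227 233/233 232/233 233/233 233/232
193/195 162/163 164/163 137/113 123/83  140/84  212/88  218/91  221/93  225/96  229/97  216/87  211/85  180/138 225/226 226/225 233/234 233/234 233/233
206/207 163/162 165/166 122/80  120/
[... 3215 characters left out ...]
/224 217/130 226/128 225/155 232/233 233/240 225/225 225/225 225/226 225/225 224/225 225/225
233/234 234/235 234/236 234/236 234/236 234/235 234/235 234/236 235/241 234/241 234/238 234/237 234/236 233/235 233/234 225/225 224/225 224/225 224/224
234/235 234/236 234/235 235/236 233/234 234/235 234/235 234/235 234/235 234/235 234/236 234/235 234/235 234/235 233/235 232/233 233/234 232/233 230/232
234/236 233/235 234/236 233/235 234/236 234/235 234/235 234/235 234/235 234/236 233/235 234/236 234/235 234/235 234/235 233/234 234/236 233/235 233/235
233/235 233/235 234/235 234/235 233/235 234/236 234/235 234/235 234/236 234/235 233/235 234/235 233/234 233/234 233/235 233/235 233/235 232/234 233/235
```

```bash
sed -i 's/(r>150)&(gg<90)/(r>165)\&(gg<112)/' sock.py
python3 - <<'E'
import pickle;from sock import *
V=pickle.load(open('w3.pkl','rb'));print(sock(V,[538,11]))
E
```

```text
(array([537.11547867,  11.10259913]), np.float64(50.117101120606186), np.float64(0.14843550696252023), np.float64(816.125))
```

Run:
```python
from h import *
inc([549,-243,250],97.6)
```

```text
inc [ 0.2024 -0.1518 -0.0191] [-2.000e-02  8.000e-02  4.825e+01] j6 -0.9162963921989064
inc [ 0.2024 -0.1518 -0.0191] [-9.0000e-02 -3.0000e-02 -1.3175e+02] j6 -0.9162963921989064
```

Call:
servo_tool --pt "0.8 0.03 -0.022 -0.019 0 0 7" --pt "0.9 0.07 -0.052 -0.019 0 0 15" --pt "1 0.11 -0.083 -0.019 0 0 23" --pt "1 0.15 -0.113 -0.019 0 0 31" --pt "1 0.185 -0.139 -0.019 0 0 39" --pt "1 0.202 -0.152 -0.019 0 0 48" --pt "1 0.202 -0.152 -0.019 0 0 48.2" --pt "1 0.202 -0.152 -0.019 0 0 48.2" --pt "1 0.202 -0.152 -0.019 0 0 48.2"

```text
clock: 11.22
position: [549.0, -242.5, 249.6]
ee_rot: [-0.067, 0.998, -0.0, 0.0]
contact_force: [-0.2, 0.2, -0.9]
gripper_width: 85.4
grasp_force: 0.0
```

Run:
```python
from h import *
np.set_printoptions(precision=1,suppress=True)
import pickle
V=cam('wrist');s=arm.read_state();print(s['position'],s['clock'],s['joints'])
print('bar',[(d['centre'],d['p'],atz(V,d['centre'],112)) for d in arm.spot_point('wrist','cup_bar')[:3]])
pickle.dump(V,open('w4.pkl','wb'))
b=V['img'][80:340,120:440];cv2.imwrite('pics/w4.png',cv2.resize(b,(738,600),interpolation=cv2.INTER_CUBIC)[...,::-1])
```

```text
[ 549.  -242.5  249.6] 11.275 [-0.1  0.3 -0.  -0.  -1.2 -1.3]
bar [([301.1, 101.1], 0.73, array([ 458.4, -236.5,  112. ]))]
```

View pics/w4.png

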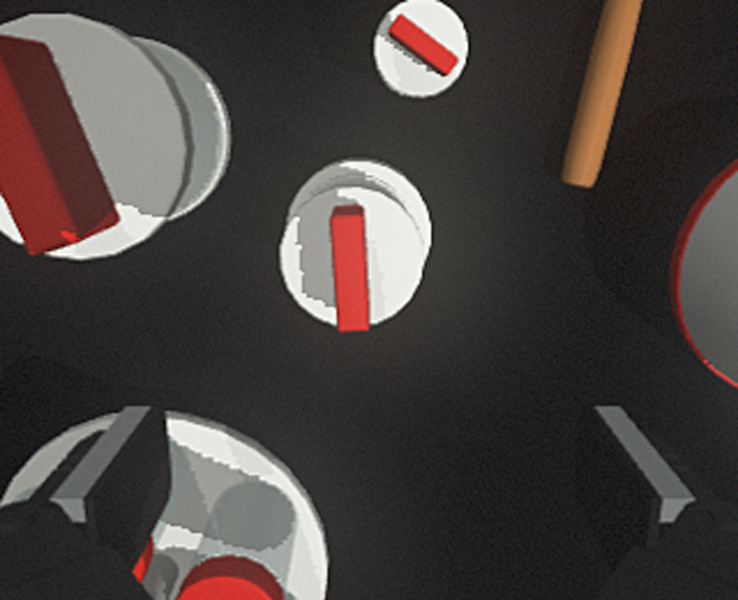

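The wrist picture shows the medium cup in the middle, with its bar's top face spanning (332,215) to (369,331). The large cup is at upper left, the small one at upper right and the carousel at lower left.

Run:
```python
from h import *
np.set_printoptions(precision=1,suppress=True)
import pickle;V=pickle.load(open('w4.pkl','rb'))
px=lambda u,w:(u/2.306+119.7,w/2.308+79.7)
C=[px(*p) for p in[(332,215),(363,215),(369,330),(339,331)]]
for z in(110,115,119,125,130,135,139):
    P=np.array([atz(V,c,z) for c in C]);d=(P[2]+P[3]-P[0]-P[1])/2
    L=[atz(V,px(281,250),z-30),atz(V,px(424,250),z-30)]
    print(z,P.mean(0),'len',np.linalg.norm(d),'ang',np.degrees(np.arctan2(d[1],d[0])),'w',np.linalg.norm(P[1]-P[0]),np.linalg.norm(P[2]-P[3]),'lid',np.linalg.norm(L[0]-L[1]))
S=cam('scene');T=cam('top');cw=np.mean(C,0)
print(tri([(V,cw),(T,(377.3,235.7))]),tri([(V,cw),(S,(199,162))]))
```

```text
110 [ 551.  -251.1  110. ] len 50.468806254219146 ang 10.364648025456573 w 12.860871010081821 13.057945423989828 lid 66.5740053332283
115 [ 549.7 -251.1  115. ] len 49.572861775312745 ang 10.364648025456603 w 12.632559163010018 12.82613502511583 lid 65.50592089843305
119 [ 548.7 -251.1  119. ] len 48.85610619218776 ang 10.364648025456589 w 12.449909685352594 12.640686706016622 lid 64.65145335059687
125 [ 547.3 -251.1  125. ] len 47.78097281749988 ang 10.36464802545663 w 12.175935468866403 12.36251422736787 lid 63.36975202884264
130 [ 546.  -251.1  130. ] len 46.88502833859359 ang 10.364648025456635 w 11.947623621794598 12.13070382849387 lid 62.301667594047444
135 [ 544.8 -251.1  135. ] len 45.98908385968718 ang 10.364648025456582 w 11.719311774722767 11.898893429619863 lid 61.23358315925227
139 [ 543.8 -251.1  139. ] len 45.27232827656208 ang 10.364648025456592 w 11.536662297065343 11.713445110520663 lid 60.37911561141608
(array([ 547.6, -251. ,  117.7]), [0.9569990269764646, 0.9569990269766093]) (array([ 544.7, -249.4,  126.4]), [2.453556713211132, 2.4535567132113445])
```

Run:
```python
from h import *
inc([548.7,-251,212],100.4)
```

```text
inc [ 0.0014 -0.0081  0.0375] [-0.    0.01 -2.74] j6 -1.290106168866335
inc [ 0.0014 -0.0081  0.0375] [2.0000e-02 0.0000e+00 1.7726e+02] j6 -1.290106168866335
```

Call:
servo_tool --pt "1 0.0014 -0.0081 0.0375 0 0 -2.7" --pt "1 0.0014 -0.0081 0.0375 0 0 -2.7" --pt "1 0.0014 -0.0081 0.0375 0 0 -2.7"

```text
clock: 11.8
position: [549.1, -251.8, 212.9]
ee_rot: [-0.09, 0.996, -0.001, 0.0]
contact_force: [-0.9, 0.5, 1.2]
gripper_width: 85.3
grasp_force: 0.0
```

Run:
```python
from h import *
np.set_printoptions(precision=1,suppress=True)
V=cam('wrist');s=arm.read_state();print(s['position'],s['clock'])
z=119.;g=np.arange(-45,45,.25);c0=[548.7,-251];X,Y=np.meshgrid(c0[0]+g,c0[1]+g)
P=np.stack([X,Y,np.full_like(X,z)],-1)-V['c'];q=P@V['R']@V['K'].T;uv=(q[...,:2]/q[...,2:]).astype(np.float32)
I=cv2.remap(V['img'],uv[...,0],uv[...,1],cv2.INTER_LINEAR)
r,gg=I[...,0].astype(int),I[...,1].astype(int)
cc=r[170:190,170:190].mean(),gg[170:190,170:190].mean();print(cc)
for th in(150,185):
  m=((r>th)&(gg<112)).astype(np.uint8);n,l,st,ce=cv2.connectedComponentsWithStats(m)
  k=l[180,180];pts=np.argwhere(l==k)[:,::-1].astype(np.float32);rc=cv2.minAreaRect(pts)
  print(th,st[k],'cen',c0+(np.array(rc[0])*.25-45),c0+(ce[k]*.25-45),np.array(rc[1])*.25,rc[2])
for y in range(60,320,10): print(' '.join(str(a) for a in r[y,130:240:6]),'|',gg[y,180])
inc([548.7,-251,95],100.4)
```

```text
[ 549.4 -251.7  213.4] 11.85
(np.float64(222.76), np.float64(74.39))
150 [   80   136   200    86 10045] cen [ 548.6 -251.7] [ 548.8 -251.7] [49.2 13.7] 11.309932708740234
185 [  82  138  197   83 9352] cen [ 548.8 -251.4] [ 548.7 -251.4] [48.2 12.4] 11.056412696838379
186 198 236 229 220 223 202 191 165 97 49 49 54 56 54 53 54 53 53 | 163
238 237 237 237 237 237 237 238 238 240 243 219 187 99 49 52 54 53 56 | 239
194 216 240 238 238 238 238 238 238 237 237 237 238 241 239 128 47 54 55 | 237
167 164 159 183 170 155 169 187 153 237 241 240 239 240 240 242 233 133 54 | 181
167 167 165 166 167 165 167 166 166 165 161 158 155 160 153 238 240 243 206 | 163
168 166 167 167 167 165 168 167 167 168 166 167 166 165 165 160 205 239 240 | 166
168 168 166 167 168 166 167 167 168 167 167 167 165 166 166 164 165 240 237 | 167
169 169 168 167 168 168 168 166 166 165 168 166 167 167 165 167 200 243 238 | 166
143 147 151 157 164 169 170 169 169 168 167 168 166 167 166 166 164 169 238 | 168
223 223 222 213 203 192 174 162 146 139 142 147 152 163 167 165 168 160 233 | 88
220 222 222 221 220 220 221 222
[... 619 characters left out ...]

241 240 240 240 240 240 240 240 240 240 240 240 240 240 240 240 240 243 228 | 240
241 240 241 240 241 240 240 240 240 241 240 240 240 239 240 240 245 227 78 | 240
240 240 240 241 240 241 240 241 240 240 241 240 240 240 246 240 123 59 63 | 240
240 240 240 241 241 240 241 241 240 241 242 245 250 203 103 59 65 65 66 | 241
246 245 244 245 244 246 245 248 248 221 140 78 54 63 65 66 67 64 62 | 237
57 50 75 54 52 59 51 61 62 67 67 66 67 65 64 65 63 63 62 | 59
70 70 67 69 70 69 68 68 67 66 67 65 65 67 62 63 63 63 60 | 63
67 68 67 68 66 68 65 65 67 69 64 65 65 64 63 61 61 63 60 | 60
inc [0.  0.  0.1] [-0.1  0.1 -0.1] j6 -1.2297552076361338
inc [0.  0.  0.1] [  0.2   0.1 179.9] j6 -1.2297552076361338
```

Call:
servo_tool --pt "0.7 0 -0.0006 0.02 0 0 -0.5" --pt "0.7 0 -0.0006 0.06 0 0 -0.5" --pt "0.7 0 -0.0006 0.095 0 0 -0.5" --pt "0.6 0 -0.0006 0.112 0 0 -0.5" --pt "0.5 0 -0.0006 0.1175 0 0 -0.5" --pt "0.3 0 -0.0006 0.1175 0 0 -0.5" --pt "0 0 -0.0006 0.1175 0 0 -0.5" --pt "0 0 -0.0006 0.1175 0 0 -0.5" --pt "0 0 -0.0006 0.1175 0 0 -0.5" --pt "0 0 -0.0006 0.1175 0 0 -0.5"

```text
clock: 13.1
position: [549.7, -252.4, 95.9]
ee_rot: [-0.094, 0.996, -0.001, 0.001]
contact_force: [-0.1, 1.1, 6.5]
gripper_width: 12.7
grasp_force: 59.5
```

Run:
```python
from h import *
np.set_printoptions(precision=2,suppress=True)
s=arm.read_state();print(s['position'],s['clock'],s['gripper_width'],s['grasp_force'],s['contact_force'])
M=R.from_quat(s['ee_rot']).as_matrix();print(np.degrees(np.arctan2(M[1,1],M[0,1])),M[:,2])
```

```text
[ 549.71 -252.42   95.87] 13.1 12.716069846719911 59.50637698173523 [-0.1   1.06  6.54]
100.82362748888191 [ 0. -0. -1.]
```

Run:
```python
from h import *
inc([537.6,11.8,255],140.1)
```

```text
inc [-0.0381  0.2616 -0.1594] [ -0.14   0.11 -39.28] j6 -1.2194757794460451
inc [-0.0381  0.2616 -0.1594] [  0.15   0.17 140.72] j6 -1.2194757794460451
```

Call:
servo_tool --pt "0 0 0 -0.025 0 0 0" --pt "0 0 0 -0.07 0 0 0" --pt "0 0 0 -0.12 0 0 0" --pt "0 -0.003 0.02 -0.155 0 0 -5" --pt "0 -0.008 0.055 -0.159 0 0 -10" --pt "0 -0.014 0.1 -0.159 0 0 -16" --pt "0 -0.021 0.145 -0.159 0 0 -22" --pt "0 -0.027 0.185 -0.159 0 0 -28" --pt "0 -0.032 0.22 -0.159 0 0 -33" --pt "0 -0.036 0.247 -0.159 0 0 -37" --pt "0 -0.038 0.2605 -0.159 0 0 -39.3" --pt "0 -0.038 0.2615 -0.159 0 0 -39.3"

```text
clock: 14.6
position: [536.6, 12.1, 252.8]
ee_rot: [-0.424, 0.906, 0.0, -0.001]
contact_force: [-0.3, -0.4, -3.0]
gripper_width: 12.7
grasp_force: 58.8
```

Call:
servo_tool --pt "0 0 0 0 0 0 0" --pt "0 0 0 0 0 0 0"

```text
clock: 14.85
position: [536.9, 10.9, 253.2]
ee_rot: [-0.423, 0.906, 0.0, -0.0]
contact_force: [0.5, -0.8, -2.8]
gripper_width: 13.0
grasp_force: 58.8
```

Run:
```python
from h import *
np.set_printoptions(precision=2,suppress=True)
s=arm.read_state();print(s['position'],s['clock'],s['gripper_width'],s['grasp_force'],s['contact_force'])
M=R.from_quat(s['ee_rot']).as_matrix();print(np.degrees(np.arctan2(M[1,1],M[0,1])),M[:,2])
inc([537.6,11.8,220],140.1)
S=cam('scene')
for t in('cup','cup_bar','guard_ridge'): print(t,[(d['centre'],round(d['p'],2)) for d in arm.spot_point('scene',t)[:5]])
p=s['position'];print('tip if 4/10',proj(S,p-[0,0,92]),proj(S,p-[0,0,86]))
a=S['img'][110:270,220:360];cv2.imwrite('pics/s5.png',cv2.resize(a,(525,600),interpolation=cv2.INTER_CUBIC)[...,::-1])
```

```text
[536.94  10.93 253.17] 14.85 13.007252404029856 58.8493537902832 [ 0.49 -0.75 -2.84]
139.99416492562648 [-0. -0. -1.]
inc [-0.    0.    0.03] [ 0.01 -0.02 -0.11] j6 -1.0207127669688347
inc [-0.    0.    0.03] [ -0.03  -0.02 179.89] j6 -1.0207127669688347
cup [([181.9, 165.6], 0.93), ([233.5, 174.7], 0.88), ([295.6, 202.4], 0.76)]
cup_bar [([229.1, 158.1], 0.93), ([296.8, 170.6], 0.83), ([164.7, 124.4], 0.62)]
guard_ridge [([445.1, 271.4], 0.62), ([451.9, 261.3], 0.49)]
tip if 4/10 [293.85 205.02] [293.96 203.32]
```

View pics/s5.png

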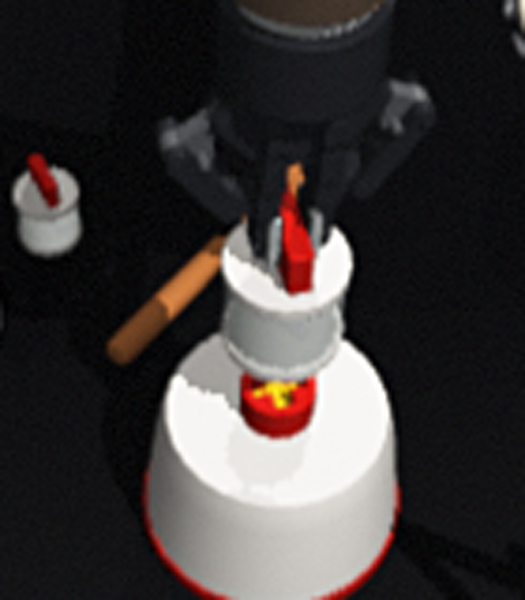

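The scene crop shows the cup held upright over the coupler, with the stem hidden behind the body and the socket visible at (278,395).

Call:
servo_tool --pt "0 -0.0005 0 0.012 0 0 0" --pt "0 -0.0005 0 0.022 0 0 0" --pt "0 -0.0005 0 0.027 0 0 0" --pt "0 -0.0005 0 0.03 0 0 0" --pt "0 -0.0005 0 0.03 0 0 0" --pt "0 -0.0005 0 0.03 0 0 0"

```text
clock: 15.8
position: [537.6, 12.2, 223.6]
ee_rot: [-0.423, 0.906, -0.0, 0.0]
contact_force: [-0.4, 0.3, -1.8]
gripper_width: 13.1
grasp_force: 58.8
```

Call:
servo_tool --pt "0 0 0 0.003 0 0 0" --pt "0 0 0 0.006 0 0 0" --pt "0 0 0 0.008 0 0 0" --pt "0 0 0 0.008 0 0 0" --pt "0 0 0 0.008 0 0 0"

```text
clock: 16.42
position: [537.3, 12.2, 215.9]
ee_rot: [-0.423, 0.906, -0.0, 0.0]
contact_force: [-1.8, 0.2, 2.0]
gripper_width: 12.8
grasp_force: 59.4
```

Call:
servo_tool --pt "0 0 0 0.002 0 0 0" --pt "0 0 0 0.004 0 0 0" --pt "0 0 0 0.004 0 0 0" --pt "0 0 0 0.004 0 0 0"

```text
clock: 16.92
position: [537.5, 12.1, 211.8]
ee_rot: [-0.423, 0.906, -0.0, 0.0]
contact_force: [-2.7, 0.8, 5.4]
gripper_width: 12.5
grasp_force: 59.9
```

Call:
servo_tool --pt "0 0 0 0.0015 0 0 0" --pt "0 0 0 0.003 0 0 0" --pt "0 0 0 0.003 0 0 0" --pt "0 0 0 0.003 0 0 0"

```text
clock: 17.42
position: [537.5, 12.1, 209.2]
ee_rot: [-0.423, 0.906, -0.0, 0.0]
contact_force: [-3.3, 0.4, 7.1]
gripper_width: 12.7
grasp_force: 60.2
```

Call:
servo_tool --pt "0 0 0 0.0015 0 0 0" --pt "0 0 0 0.0015 0 0 0" --pt "0 0 0 0.0015 0 0 0"

```text
clock: 17.8
position: [537.6, 12.1, 208.0]
ee_rot: [-0.424, 0.906, -0.0, 0.0]
contact_force: [-3.0, 1.3, 7.3]
gripper_width: 12.8
grasp_force: 60.3
```

Call:
servo_tool --pt "0 0 0 0.001 0 0 0" --pt "0 0 0 0.001 0 0 0" --pt "0 0 0 0.001 0 0 0"

```text
clock: 18.18
position: [537.7, 12.1, 207.9]
ee_rot: [-0.424, 0.906, -0.001, 0.001]
contact_force: [-4.1, 1.8, 11.3]
gripper_width: 12.4
grasp_force: 61.0
```

Call:
servo_tool --pt "0 0 0 0.001 0 0 0" --pt "0 0 0 0.001 0 0 0" --pt "0 0 0 0.001 0 0 0" --pt "0 0 0 0.001 0 0 0"

```text
clock: 18.68
position: [537.8, 12.1, 207.9]
ee_rot: [-0.424, 0.906, -0.001, 0.001]
contact_force: [-6.3, 1.1, 15.8]
gripper_width: 13.4
grasp_force: 61.6
```

Run:
```python
from h import *
np.set_printoptions(precision=2,suppress=True)
S=cam('scene');T=cam('top')
print(arm.read_state()['position'],arm.read_state()['contact_force'])
for t in('cup','cup_bar','guard_ridge','guard_fin'): print(t,[(d['centre'],round(d['p'],2)) for d in arm.spot_point('scene',t)[:4]])
print(proj(S,[537,11,224]),proj(S,[537,11,116]))
a=S['img'][110:330,220:540];cv2.imwrite('pics/s6.png',cv2.resize(a,(800,550),interpolation=cv2.INTER_CUBIC)[...,::-1])
```

```text
[537.81  12.06 207.88] [-5.5   0.62 15.55]
cup [([181.7, 163.4], 0.73), ([296.6, 215.0], 0.7), ([232.6, 172.6], 0.55)]
cup_bar [([232.5, 155.5], 0.9), ([168.2, 123.5], 0.89), ([295.5, 185.9], 0.83)]
guard_ridge [([271.6, 351.0], 0.37)]
guard_fin [([453.5, 262.5], 0.7)]
[295.13 186.27] [293.04 217.27]
```

View pics/s6.png

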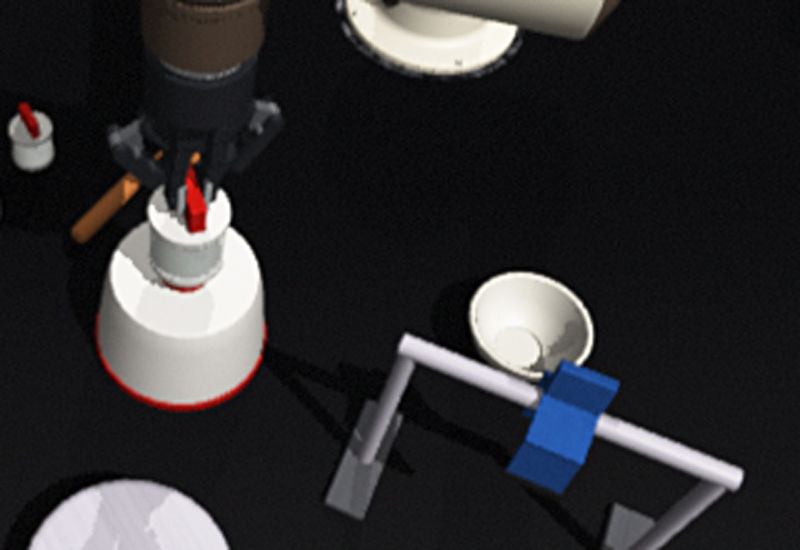

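The last picture shows the cup seated upright on the coupler and held by its bar at (193,205), with the guard hanging on the rail at (565,425). The force history fits too: spring contact at 216, then a hard stop at 208.

```bash
python3 -c "
from bench import arm
print(arm.job_done())"
```

```text
the job is handed in; nothing more can be done
None
```

I handed the job in at about 19 s: the guard hangs astride the rail near its middle, and the gripper is holding the cup meshed in the socket and pressed against its hard stop with about 16 N; no verdict came back.

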